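# Unclip the pencil torch and aim it at the microscope

## Task

Side lighting is wanted at the microscope: pull the pencil torch (the metal cylinder with the flared lens head) sideways, straight up, out of its two spring clips and lay it down gently in the two V blocks of the grey torch rest, about centred, with its lens towards the microscope. Leave the plain metal tube, which has no flared head, in its own clips, and let go of the torch.

Things in the scene. Friction and masses are not known exactly. Their poses are not given: they have to be found in the camera images.
- torch_mid (a point): Mid-point of the pencil torch, on its axis; x runs from tail to lens. Loose, aluminium, 0.12 kg: barrel 18 mm in diameter, from x = -62 to 58 mm, then a flared head; tail cap 22 mm in diameter behind (to -80). Lies level, axis 45 mm up, in two upward-open steel C clips, 12 mm wide, at x = about -38 and 38 (+-5) mm, 13 mm higher than the axis. Between them the barrel is free, 35 mm down to a fixed plywood foot.
- torch_lens (a point): Centre of the torch's lens face, 85 mm ahead of torch_mid; the head, 32 mm in diameter, begins 58 mm ahead. Pulled straight up, the two clips resist with about 12 to 18 N together, most at some 5 mm, and have snapped open by 12 mm; head and tail cap keep the torch from sliding out lengthwise.
- tube_mid (a point): Mid-point of the plain tube, on its axis (x along it): a bystander in a second, identical pair of clips, axis 45 mm above the table. Aluminium, 154 mm long, 18 mm in diameter with an equal 20 mm cap at either end and no flared head. Leave it where it is.
- rest: Fixed grey torch rest: foot 130 x 70 x 10 mm; origin under its centre, on the table; x along the trough towards the white microscope (330 mm tall, its base begins at about x = 155 mm), z up. Two V blocks at x = -33 and 33 mm, 10 mm thick, notches 90 degrees, 42 mm wide at the top, highest point 84 mm. A seated torch has its axis along x at z = 75 mm. Between the blocks 56 mm are free.
There are look-alikes about, which are no part of the job. What is shaped like the part that bears torch_mid but pink is not meant.

How it is judged:
By the outcome, as a careful person would: the job done as asked, in the order asked, and still so for the second after the job is handed in, with the robot touching nothing.
It also fails if it takes over 38 s, if anything falls off the work surface, if the arm or the gripper's body presses on something with over 40 N, if the wrist force passes 120 N, or if a joint passes its speed limit or range.

## Robot

A 6-joint arm with a two-finger parallel gripper is mounted at the origin on the work surface. World frame = base frame: x ahead of the robot, y to its left, z up, the work surface at z = 0. Lengths are in m, angles in rad, forces in N, time in s.
With the tool pointing down it reaches from about 0.3 to 0.75 m from the base axis. Payload 8.5 kg.
Tool frame: the origin (TCP) lies midway between the tips of the shut fingers; the grasp point (between the pads) lies env.pinch_z behind it (env.pinch_z is the distance from the TCP to the grasp point, in m); y points along the fingers, x is the direction in which the jaws open and shut, and the axes are right-handed (so a half turn about y gives the same grasp; the last joint's range is limited). The gripper opens to 85 mm and grips with 20 to 120 N. Pads are 22 mm wide; open, the fingers measure 114 mm over their backs; the gripper's body (76 mm by 85 mm) begins 54 mm behind the grasp point. The pads swing forward as they close: fully open they stand 13 mm farther back than shut.
Start: joints at [-1.376, 0.381, 1.297, -0, 1.464, -0.215], TCP at [0.219, -0.504, 0.231] pointing down, gripper open.
Joint ranges: [-3.11, 3.11], [-0.89, 2.33], [0.22, 2.48], [-1.42, 4.56], [0.17, 2.85], [-2.88, 2.88]. Speed limits (rad/s): [2.39, 2.39, 3.14, 3.14, 3.14, 3.14].

## Interface

Orientations are given as a 3x3 rotation matrix whose columns are the frame's x, y, z axes.
In Python, from station import env gives the robot as it stands. The module is installed in compiled form; this text tells all that it offers.
- The arm moves only by the tool jog_arm, never from a script. Its arguments are lists of equal length, an entry for each row: "grip": the closure, from 0 (fully open) to 1 (shut); "offset": the shift along the tool's x, y, z in mm, a list of three; "spin": the turn about the tool's y in rad. A call has 1 to 12 rows; each row shifts and turns the pose as measured when the row begins, along the tool's axes as they then stand; what a row does not reach is not made up. A row lasts 1/10 s, in which the tool goes at most 50 mm and 8.59 degrees, less where a joint would pass 70% of its speed; a pose out of reach is approached as far as the arm can. A call is refused whole if a number of a shift passes 50 or a number of a turn 0.15, either way. A call with a gripper value outside its range is refused whole. The fingers move at their own pace and stop on an object; "newtons" is the grip in N (left out, the last holds). Time passes only in rows, so rows that do not move let the fingers close. It gives the time, the measured TCP pose, the force and the opening at its end, in the units of the state.
- env.state(): the state, without advancing time (a new reading comes with each control period).
- env.capture(name): name is "scene" or "top" or "wrist"; returns the picture (384x512x3 uint8, red, green, blue); there is no depth.
- env.get_calibration(name): a dict with "fx", "fy", "cx", "cy" (pixels), "extrinsics" (4x4, takes a point from camera to world coordinates); the wrist camera has in their place "T_tool_cam" (4x4, takes a point from camera to tool coordinates, whose origin is the TCP and whose axes are the tool frame's). Camera axes: x right, y up, looking along -z (the intrinsics and any distortion apply to the point x, -y, -z); pixel columns grow to the right and rows downward; lengths in m; the calibration is good to about 2 mm. A picture is of the moment at which its call begins: read the wrist's pose just before it. get_calibration takes no time and is no camera call.
- env.job_done(): hands the job in, once; it reports no verdict.
Trained networks look in the newest picture that a camera, given by its name, has taken for a name from the list of things; names that differ only in an ending like _2 or _b are one class to them, and where a whole thing is asked for, a point or a joint stands for the part that bears it (a point fixed in the world has none). Each returns a list of dicts, best first, with "score" (0 to 1); they miss things now and then, are a little off and sometimes report something else, mostly with a low value. They report only what shows in the picture. A call takes as long as a camera call. They do not tell look-alikes from the thing itself.
- env.find_in(camera, query): "position" ([x, y, z] in m, in the coordinates of the camera as it stood for that picture, good to about 4 mm: the middle of the surface that is visible of it).
- env.silhouettes(camera, query): "pixels" (384x512 bool, what is visible of it).
- env.tip_of(camera, query): "position" ([x, y, z] in m, in the coordinates of the camera as it stood for that picture, good to about 4 mm: a listed point, or the origin of a listed thing).
The state is a dict: "clock": time; "joint_pos": joint angles; "joint_velocities": joint speeds; "effort": joint torques, N m; "tcp_pos": TCP position; "tool_rot": TCP orientation; "ft_force": force on the tool from outside, world axes, zero at the start; "wrist_torque": the same for the moment, N m; "gripper_width": finger opening in m.
Only numpy, scipy, OpenCV 4.12 (cv2) and the standard library are available. Lean on these libraries where they do the work, as an engineer would, in place of code of your own. Each camera call takes 0.05 s, during which the arm holds its last target.

## Working session

There is one attempt and no reset: what is moved stays moved. The work goes in short steps, Python scripts to look and compute and a tool call to move; the robot and the scene stay as the last step left them, time stands still between calls to the robot, and variables do not carry over. Pictures are saved under pics/ and viewed, and the job is handed in when it is done.

Besides the shell and the picture viewer there is one more tool, called after "Emit:" by a JSON object that holds its "op" and its "data". jog_arm: Moves the arm, as the interface text tells. Its arguments: {"type":"object","properties":{"grip":{"type":"array","items":{"type":"number"}},"offset":{"type":"array","items":{"type":"array","items":{"type":"number"}}},"spin":{"type":"array","items":{"type":"number"}},"newtons":{"type":"number"}},"required":["grip","offset","spin"]}

```bash
mkdir -p pics; cat > h.py <<'E'
import numpy as np, cv2
from station import env
def w(cam,p):
    c=env.get_calibration(cam)
    if 'extrinsics' in c: T=np.array(c['extrinsics'])
    else:
        s=env.state(); A=np.eye(4);A[:3,:3]=s['tool_rot'];A[:3,3]=s['tcp_pos'];T=A@np.array(c['T_tool_cam'])
    return (T@np.r_[p,1])[:3]
def px(cam,P):
    c=env.get_calibration(cam)
    if 'extrinsics' in c: T=np.array(c['extrinsics'])
    else:
        s=env.state(); A=np.eye(4);A[:3,:3]=s['tool_rot'];A[:3,3]=s['tcp_pos'];T=A@np.array(c['T_tool_cam'])
    q=(np.linalg.inv(T)@np.r_[P,1])[:3]
    return np.array([c['cx']+c['fx']*q[0]/-q[2], c['cy']+c['fy']*(-q[1])/-q[2]])
def ray(cam,u,v,z):
    c=env.get_calibration(cam);T=np.array(c['extrinsics'])
    d=T[:3,:3]@np.array([(u-c['cx'])/c['fx'],-(v-c['cy'])/c['fy'],-1]);o=T[:3,3]
    return o+d*(z-o[2])/d[2]
def shot(cam,f):
    im=env.capture(cam);cv2.imwrite('pics/'+f,im[:,:,::-1]);return im
E
python3 - <<'E'
from h import *
np.set_printoptions(precision=4,suppress=True)
print(env.pinch_z,env.state()['tool_rot'],env.state()['clock'])
for cam in('top','scene'):
    im=shot(cam,cam+'0.png')
    print(cam,env.get_calibration(cam))
    for q in('torch_mid','torch_lens','tube_mid','rest'):
        for d in env.tip_of(cam,q)[:4]:
            P=w(cam,d['position']);print(q,round(d['score'],2),P,px(cam,P))
print(env.state()['clock'])
E
```

```text
0.0187 [[ 0.3984 -0.0003  0.9172]
 [-0.9172  0.0014  0.3984]
 [-0.0014 -1.      0.0003]] 0.0
top {'fx': 419.63847769514047, 'fy': 419.63847769514047, 'cx': 258.264633224657, 'cy': 192.38061545014654, 'extrinsics': array([[ 0.0073,  0.9961, -0.0874,  0.4081],
       [-0.9996,  0.0096,  0.0257, -0.0183],
       [ 0.0264,  0.0872,  0.9958,  0.9483],
       [ 0.    ,  0.    ,  0.    ,  1.    ]])}
torch_mid 0.9 [ 0.6202 -0.224   0.0473] [341.8187 132.7902]
torch_mid 0.61 [0.3354 0.1763 0.016 ] [157.7363 261.8399]
torch_lens 0.7 [0.2697 0.125  0.0155] [180.6423 292.4762]
torch_lens 0.68 [ 0.6238 -0.1376  0.0461] [302.4947 130.7777]
tube_mid 0.8 [ 0.4672 -0.2775  0.0424] [366.4459 202.712 ]
rest 0.82 [0.5101 0.219  0.0026] [142.1377 182.8292]
scene {'fx': 348.05049321166973, 'fy': 348.05049321166973, 'cx': 257.7586166983625, 'cy': 196.86894203039114, 'extrinsics': array([[ 0.4083, -0.585 ,  0.7008,  0.9336],
       [ 0.9128,  0.2523, -0.3212, -0.2332],
       [ 0.0111,  0.7708,  0.637 ,  0.4775],
       [ 0.    ,  0.    ,  0.    ,  1.    ]])}
torch_mid 0.97 [0.3408 0.1706 0.0132] [308.0123 159.2821]
torch_mid 0.74 [ 0.6296 -0.2236  0.0423] [172.9509 306.3711]
torch_lens 0.7 [ 0.625  -0.1356  0.0428] [230.0871 283.0687]
torch_lens 0.6 [0.2722 0.1233 0.0159] [277.8354 148.5729]
tube_mid 0.79 [ 0.4694 -0.2801  0.0439] [117.0308 241.0875]
rest 0.84 [ 0.511   0.2234 -0.0046] [368.6391 201.1389]
0.5
```

View images.

View pics/top0.png

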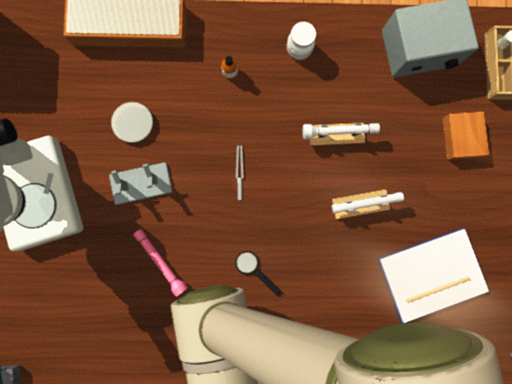

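View pics/scene0.png

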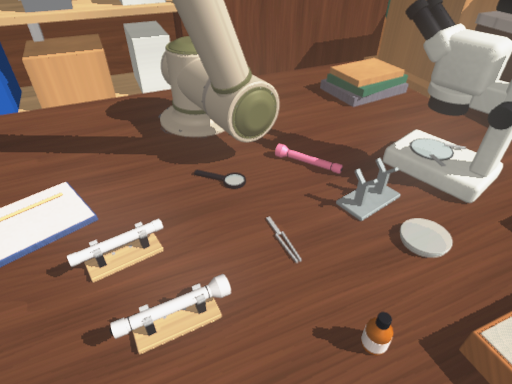

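```bash
python3 - <<'E'
from h import *
np.set_printoptions(precision=4,suppress=True)
im=cv2.imread('pics/top0.png');im2=cv2.imread('pics/scene0.png')
a=cv2.resize(im[100:225,290:420],(390,375),interpolation=3)
b=cv2.resize(im[140:220,90:190],(400,320),interpolation=3)
cc=np.zeros((375,800,3),np.uint8);cc[:,:390]=a;cc[:320,395:795]=b
cv2.imwrite('pics/crop0.png',cc)
env.capture('top')
for q,z in(('torch_mid',.045),('tube_mid',.045),('rest',.01)):
    for d in env.silhouettes('top',q)[:2]:
        m=d['pixels'];v,u=np.nonzero(m)
        P=np.array([ray('top',a,b,z)[:2] for a,b in zip(u,v)])
        e,V=np.linalg.eigh(np.cov(P.T));ax=V[:,1]*np.sign(V[1,1])
        t=P@ax
        print(q,round(d['score'],2),len(u),P.mean(0),'ang',np.degrees(np.arctan2(ax[1],ax[0])),'len',np.ptp(t),'midext',P.mean(0)+ax*((t.max()+t.min())/2-t.mean()),cv2.minAreaRect(np.c_[u,v].astype(np.float32)))
E
```

```text
torch_mid 0.67 637 [ 0.628  -0.2217] ang 93.61972890364132 len 0.1676993256101947 midext [ 0.6281 -0.2242] ((341.51513671875, 129.99954223632812), (12.145938873291016, 75.29875946044922), 88.26429748535156)
torch_mid 0.64 666 [0.3333 0.1625] ang 37.893215392471845 len 0.16136449923324625 midext [0.3396 0.1674] ((158.11691284179688, 262.02783203125), (76.05911254882812, 14.35906982421875), 50.946861267089844)
tube_mid 0.74 538 [ 0.4669 -0.2781] ang 100.72191764276957 len 0.154265515264349 midext [ 0.4672 -0.2794] ((367.5396728515625, 202.71131896972656), (8.845849990844727, 70.21393585205078), 79.3803482055664)
rest 0.79 1859 [0.5089 0.2209] ang 102.77133965847479 len 0.13179166745831503 midext [0.5091 0.2199] ((140.65191650390625, 182.123046875), (33.550411224365234, 59.713016510009766), 77.6609115600586)
```

View pics/crop0.png

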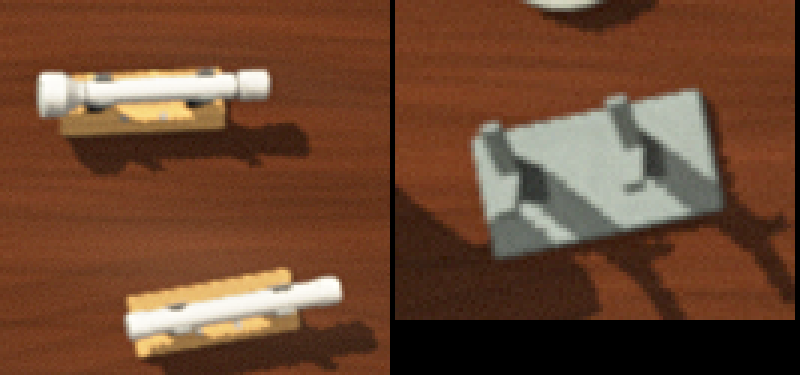

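```bash
cat >> h.py <<'E'
def plan(target,yaw,n):
    s=env.state();p=np.array(s['tcp_pos']);R=np.array(s['tool_rot']);a=np.arctan2(R[1,0],R[0,0])
    d=(np.array(target)-p)/n*1000;dy=(yaw-a+np.pi)%(2*np.pi)-np.pi
    print('dist',(np.array(target)-p)*1000,'dyaw',dy)
    for i in range(n):
        b=a+dy*i/n
        print([round(d[0]*np.cos(b)+d[1]*np.sin(b),1),round(-d[2],1),round(-d[0]*np.sin(b)+d[1]*np.cos(b),1)],round(-dy/n,3))
E
python3 - <<'E'
from h import *
print(env.get_calibration('wrist')['T_tool_cam'])
plan([.624,-.224,.22],np.radians(2.5),12)
E
```

```text
[[ 9.99999871e-01  3.92364012e-04  3.21528092e-04  1.26331357e-04]
 [ 2.04852583e-04  2.67502043e-01 -9.63557271e-01 -1.43575739e-01]
 [-4.64074618e-04  9.63557213e-01  2.67501928e-01  6.79598645e-02]
 [ 0.00000000e+00  0.00000000e+00  0.00000000e+00  1.00000000e+00]]
dist [404.88194401 280.438305   -11.32374388] dyaw 1.2046571541141464
[np.float64(-8.0), np.float64(0.9), np.float64(40.3)] -0.1
[np.float64(-3.9), np.float64(0.9), np.float64(40.9)] -0.1
[np.float64(0.2), np.float64(0.9), np.float64(41.0)] -0.1
[np.float64(4.3), np.float64(0.9), np.float64(40.8)] -0.1
[np.float64(8.4), np.float64(0.9), np.float64(40.2)] -0.1
[np.float64(12.4), np.float64(0.9), np.float64(39.1)] -0.1
[np.float64(16.2), np.float64(0.9), np.float64(37.7)] -0.1
[np.float64(19.9), np.float64(0.9), np.float64(35.9)] -0.1
[np.float64(23.4), np.float64(0.9), np.float64(33.7)] -0.1
[np.float64(26.7), np.float64(0.9), np.float64(31.2)] -0.1
[np.float64(29.7), np.float64(0.9), np.float64(28.4)] -0.1
[np.float64(32.4), np.float64(0.9), np.float64(25.2)] -0.1
```

Emit:
{"op": "jog_arm", "data": {"grip": [0,0,0,0,0,0,0,0,0,0,0,0], "offset": [[-8,1,40],[-4,1,41],[0,1,41],[4,1,41],[8,1,40],[12,1,39],[16,1,38],[20,1,36],[23,1,34],[27,1,31],[30,1,28],[32,1,25]], "spin": [-0.1,-0.1,-0.1,-0.1,-0.1,-0.1,-0.1,-0.1,-0.1,-0.1,-0.1,-0.1], "newtons": 80}}

```text
clock: 1.9
tcp_pos: [0.6304, -0.2093, 0.2188]
tool_rot: [[0.997, 0.001, -0.078], [0.078, -0.003, 0.997], [0.0, -1.0, -0.003]]
ft_force: [0.5, -0.7, -0.5]
gripper_width: 0.0855
```

```bash
python3 - <<'E'
from h import *
plan([.624,-.224,.22],np.radians(2.5),4)
E
```

```text
dist [ -6.37877878 -14.73841178   1.23915687] dyaw -0.03431905483212905
[np.float64(-1.9), np.float64(-0.3), np.float64(-3.5)] 0.009
[np.float64(-1.8), np.float64(-0.3), np.float64(-3.6)] 0.009
[np.float64(-1.8), np.float64(-0.3), np.float64(-3.6)] 0.009
[np.float64(-1.8), np.float64(-0.3), np.float64(-3.6)] 0.009
```

Emit:
{"op": "jog_arm", "data": {"grip": [0,0,0], "offset": [[-6,0,-14],[0,0,0],[0,0,0]], "spin": [0.03,0,0]}}

```text
clock: 2.2
tcp_pos: [0.6285, -0.2196, 0.2172]
tool_rot: [[0.998, -0.0, -0.056], [0.056, -0.001, 0.998], [-0.0, -1.0, -0.001]]
ft_force: [-0.6, 0.0, 0.9]
gripper_width: 0.0855
```

```bash
cat > look.py <<'E'
from h import *
import sys
np.set_printoptions(precision=4,suppress=True)
s=env.state();print(s['tcp_pos'],np.linalg.norm(s['joint_velocities']),s['joint_pos'],s['clock'])
shot('wrist',sys.argv[1])
for q in sys.argv[2:]:
    for d in env.tip_of('wrist',q)[:2]: P=w('wrist',d['position']);print(q,round(d['score'],2),P,px('wrist',P))
    for d in env.find_in('wrist',q)[:2]: P=w('wrist',d['position']);print(' find',q,round(d['score'],2),P,px('wrist',P))
E
python3 look.py w1.png torch_mid torch_lens
```

```text
[ 0.6285 -0.2196  0.2172] 0.020106943517794906 [-0.5131  0.6     0.9586 -0.001   1.5826 -0.5692] 2.2
torch_mid 0.55 [ 0.6303 -0.2275  0.0467] [259.0672 176.7677]
 find torch_mid 0.72 [ 0.6277 -0.2036  0.0577] [257.6854 153.318 ]
torch_lens 0.83 [ 0.6289 -0.1387  0.0484] [263.1323  77.1315]
torch_lens 0.35 [ 0.6292 -0.2257  0.0487] [257.8953 175.2796]
 find torch_lens 0.77 [ 0.6338 -0.2071  0.0564] [264.0552 157.3986]
```

View pics/w1.png

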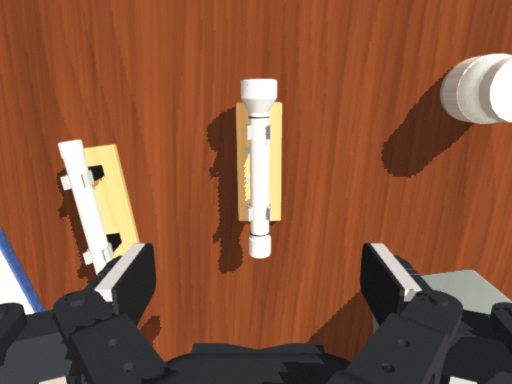

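```bash
python3 - <<'E'
from h import *
np.set_printoptions(precision=4,suppress=True)
c=env.get_calibration('wrist');print({k:c[k] for k in c if k!='T_tool_cam'})
def wr(u,v,z):
    s=env.state(); A=np.eye(4);A[:3,:3]=s['tool_rot'];A[:3,3]=s['tcp_pos'];T=A@np.array(c['T_tool_cam'])
    d=T[:3,:3]@np.array([(u-c['cx'])/c['fx'],-(v-c['cy'])/c['fy'],-1]);o=T[:3,3]
    return o+d*(z-o[2])/d[2]
im=cv2.imread('pics/w1.png').min(2)
pts=[]
for v in list(range(120,126))+list(range(142,205,4))+list(range(224,232)):
    r=im[v,235:290]; i=np.nonzero(r>150)[0]
    l,rr=235+i.min(),235+i.max()
    if 14<rr-l<24: pts.append((wr((l+rr)/2,v,.045)))
    print(v,l,rr,end=' | ')
P=np.array(pts)[:,:2];k=np.polyfit(P[:,1],P[:,0],1);print(k,'ang',90-np.degrees(np.arctan(k[0])),'x at -.224',np.polyval(k,-.224))
print('tail',wr(260,256,.045),'lens',wr(259,81,.050),'clips',wr(260,131,.058),wr(260,213,.058))
E
```

```text
{'fx': 344.68918962643676, 'fy': 344.68918962643676, 'cx': 257.5727676978719, 'cy': 189.36394174904015}
120 250 278 | 121 250 277 | 122 250 277 | 123 250 277 | 124 249 277 | 125 247 277 | 142 250 279 | 146 250 280 | 150 250 280 | 154 250 279 | 158 247 280 | 162 246 280 | 166 246 280 | 170 245 280 | 174 246 280 | 178 246 280 | 182 246 280 | 186 246 280 | 190 246 280 | 194 246 280 | 198 246 280 | 202 251 279 | 224 251 268 | 225 251 268 | 226 251 268 | 227 252 268 | 228 252 268 | 229 251 268 | 230 252 268 | 231 252 268 | [-0.1236  0.5996] ang 97.04603510257239 x at -.224 0.6272819829848475
tail [ 0.6361 -0.3097  0.045 ] lens [ 0.6256 -0.142   0.05  ] clips [ 0.6288 -0.1838  0.058 ] [ 0.6331 -0.2593  0.058 ]
```

Emit:
{"op": "jog_arm", "data": {"grip": [0,0,0,0,0,0,0,0], "offset": [[1,30,-6],[0,40,0],[0,40,0],[0,30,0],[0,15,0],[0,5,0],[0,0,0],[0,0,0]], "spin": [0,0,0,0,0,0,0,0]}}

```text
clock: 3.25
tcp_pos: [0.6301, -0.2293, 0.0566]
tool_rot: [[0.999, 0.008, -0.052], [0.052, -0.006, 0.999], [0.007, -1.0, -0.006]]
ft_force: [0.4, 1.2, 0.3]
gripper_width: 0.0855
```

```bash
python3 look.py w2.png torch_mid torch_lens; python3 -c "
from h import *
plan([.6305,-.226,.027],np.radians(3.5),1)"
```

```text
[ 0.6301 -0.2293  0.0566] 0.011678417214052472 [-0.5247  0.7372  1.172  -0.0011  1.223  -0.5761] 3.25
torch_mid 0.78 [ 0.6312 -0.2261  0.0481] [259.2532 234.3143]
 find torch_mid 0.74 [ 0.6296 -0.1874  0.056 ] [260.6461 157.2119]
torch_lens 0.58 [ 0.6292 -0.1428  0.0445] [264.9624  47.5313]
 find torch_lens 0.73 [ 0.6328 -0.1892  0.0578] [268.3219 163.0883]
dist [  0.43558826   3.06704212 -29.45627275] dyaw 0.00906389776086014
[np.float64(0.6), np.float64(29.5), np.float64(3.0)] -0.009
```

View pics/w2.png

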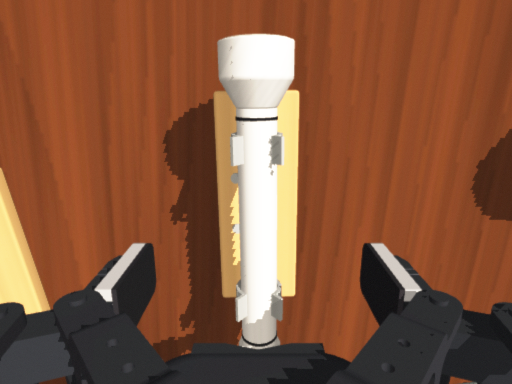

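Emit:
{"op": "jog_arm", "data": {"grip": [0,0,0,0,0,0], "offset": [[0,15,3],[0,12,0],[0,5,0],[0,2,0],[0,0,0],[0,0,0]], "spin": [-0.01,0,0,0,0,0]}}

```text
clock: 4.1
tcp_pos: [0.6312, -0.227, 0.0232]
tool_rot: [[0.998, 0.011, -0.062], [0.062, -0.008, 0.998], [0.01, -1.0, -0.008]]
ft_force: [-0.1, 0.3, -0.1]
gripper_width: 0.0857
```

```bash
python3 -c "
from h import *
plan([.6305,-.226,.027],np.radians(3.6),1)"
```

```text
dist [-0.74384628  0.97015033  3.81381483] dyaw 0.001038646492187656
[np.float64(-0.7), np.float64(-3.8), np.float64(1.0)] -0.001
```

Emit:
{"op": "jog_arm", "data": {"grip": [0,0.5,1,1,1,1,1,1,1,1], "offset": [[0,-3,1],[0,0,0],[0,0,0],[0,0,0],[0,0,0],[0,0,0],[0,0,0],[0,0,0],[0,0,0],[0,0,0]], "spin": [0,0,0,0,0,0,0,0,0,0], "newtons": 80}}

```text
clock: 5.1
tcp_pos: [0.6308, -0.2263, 0.0283]
tool_rot: [[0.998, 0.011, -0.061], [0.062, -0.009, 0.998], [0.01, -1.0, -0.009]]
ft_force: [-1.9, -0.6, 1.5]
gripper_width: 0.0153
```

```bash
python3 look.py w3.png torch_mid torch_lens; python3 -c "
from h import *
print(env.state()['wrist_torque'],env.state()['ft_force'])"
```

```text
[ 0.6308 -0.2263  0.0283] 0.002279557613097205 [-0.5199  0.7674  1.2014 -0.0022  1.159  -0.5806] 5.1
torch_mid 0.65 [ 0.6293 -0.2264  0.0471] [253.585  269.1185]
 find torch_mid 0.72 [ 0.6268 -0.1723  0.0574] [255.4469 137.1291]
torch_lens 0.82 [ 0.6288 -0.1404  0.0496] [267.3947  36.5098]
[0.02192193 0.27329317 0.02059169] [-1.85325957  0.35447988  1.25105511]
```

View pics/w3.png

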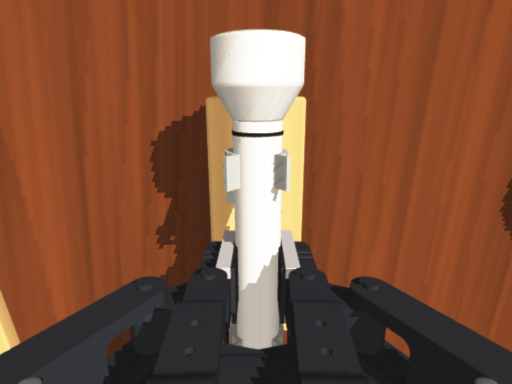

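Emit:
{"op": "jog_arm", "data": {"grip": [1,1,1,1,1,1,1,1,1,1], "offset": [[0,-3,0],[0,-4,0],[0,-4,0],[0,-4,0],[0,-5,0],[0,-5,0],[0,-5,0],[0,-5,0],[0,-5,0],[0,-5,0]], "spin": [0,0,0,0,0,0,0,0,0,0]}}

```text
clock: 6.35
tcp_pos: [0.6304, -0.2256, 0.0762]
tool_rot: [[0.998, 0.011, -0.062], [0.062, -0.008, 0.998], [0.01, -1.0, -0.009]]
ft_force: [-0.3, 0.1, -2.0]
gripper_width: 0.0154
```

```bash
python3 look.py w4.png torch_mid torch_lens
```

```text
[ 0.6304 -0.2256  0.0762] 0.13946868162984274 [-0.5195  0.7133  1.1591 -0.0015  1.2557 -0.5806] 6.35
torch_mid 0.94 [ 0.6291 -0.2244  0.0934] [253.3843 263.5251]
 find torch_mid 0.8 [ 0.6249 -0.1738  0.105 ] [250.3225 143.4457]
torch_lens 0.97 [ 0.6279 -0.1389  0.0952] [266.0612  34.754 ]
 find torch_lens 0.73 [ 0.6303 -0.1769  0.1036] [266.5025 153.6449]
```

View pics/w4.png

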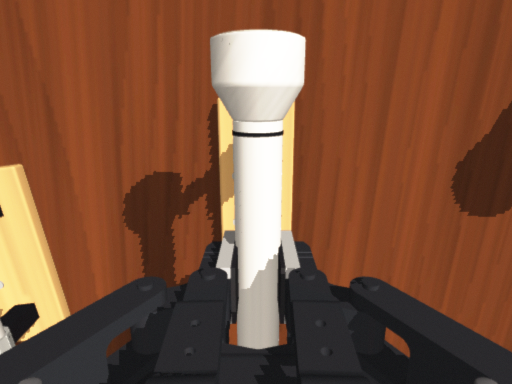

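```bash
python3 - <<'E'
from h import *
plan([.5105,.2,.2],np.radians(12.2),12)
E
```

```text
dist [-119.77825971  425.45396836  124.79597716] dyaw 0.15127898449393795
[np.float64(-7.8), np.float64(-10.4), np.float64(36.0)] -0.013
[np.float64(-7.3), np.float64(-10.4), np.float64(36.1)] -0.013
[np.float64(-6.9), np.float64(-10.4), np.float64(36.2)] -0.013
[np.float64(-6.4), np.float64(-10.4), np.float64(36.3)] -0.013
[np.float64(-6.0), np.float64(-10.4), np.float64(36.3)] -0.013
[np.float64(-5.5), np.float64(-10.4), np.float64(36.4)] -0.013
[np.float64(-5.0), np.float64(-10.4), np.float64(36.5)] -0.013
[np.float64(-4.6), np.float64(-10.4), np.float64(36.5)] -0.013
[np.float64(-4.1), np.float64(-10.4), np.float64(36.6)] -0.013
[np.float64(-3.7), np.float64(-10.4), np.float64(36.7)] -0.013
[np.float64(-3.2), np.float64(-10.4), np.float64(36.7)] -0.013
[np.float64(-2.7), np.float64(-10.4), np.float64(36.7)] -0.013
```

Emit:
{"op": "jog_arm", "data": {"grip": [1,1,1,1,1,1,1,1,1,1,1,1], "offset": [[-4,-25,15],[-8,-20,36],[-8,-15,38],[-7,-15,40],[-6,-10,40],[-6,-10,40],[-6,-10,40],[-5,-8,40],[-5,-5,38],[-4,-3,36],[-3,0,30],[-2,0,15]], "spin": [0,-0.013,-0.013,-0.013,-0.013,-0.013,-0.013,-0.013,-0.013,-0.013,-0.013,-0.013]}}

```text
clock: 7.8
tcp_pos: [0.5109, 0.1858, 0.1933]
tool_rot: [[0.979, 0.004, -0.204], [0.204, -0.004, 0.979], [0.003, -1.0, -0.005]]
ft_force: [0.7, 0.4, -1.8]
gripper_width: 0.0158
```

```bash
python3 - <<'E'
from h import *
plan([.5105,.2,.2],np.radians(12.2),3)
E
```

```text
dist [-0.40495714 14.18029834  6.67341785] dyaw 0.007852058893050629
[np.float64(0.8), np.float64(-2.2), np.float64(4.7)] -0.003
[np.float64(0.8), np.float64(-2.2), np.float64(4.7)] -0.003
[np.float64(0.9), np.float64(-2.2), np.float64(4.7)] -0.003
```

Emit:
{"op": "jog_arm", "data": {"grip": [1,1,1,1], "offset": [[3,-5,15],[2,0,10],[0,0,5],[0,0,0]], "spin": [-0.01,0,0,0]}}

```text
clock: 8.2
tcp_pos: [0.5078, 0.2193, 0.1971]
tool_rot: [[0.976, 0.002, -0.217], [0.217, -0.004, 0.976], [0.001, -1.0, -0.005]]
ft_force: [-0.8, 0.1, -1.6]
gripper_width: 0.0158
```

```bash
python3 look.py w5.png rest torch_mid torch_lens; python3 - <<'E'
from h import *
shot('top','top1.png')
for cam in ('top','wrist'):
  for d in env.silhouettes(cam,'rest')[:1]:
    cv2.imwrite('pics/m_%s.png'%cam,d['pixels'].astype(np.uint8)*255)
for q in('rest','torch_mid','torch_lens'):
  for d in env.tip_of('top',q)[:2]: print(q,d['score'],w('top',d['position']))
E
```

```text
[0.5078 0.2193 0.1971] 0.010983092372156897 [ 0.1958  0.413   1.3479 -0.0047  1.3799 -0.0218] 8.2
 find rest 0.67 [0.5353 0.2213 0.0121] [285.1068 168.3025]
torch_mid 0.82 [0.3406 0.1756 0.0184] [ 76.6632 172.4428]
torch_mid 0.8 [0.5082 0.219  0.2175] [257.321  269.4305]
 find torch_mid 0.86 [0.3395 0.1706 0.0242] [ 72.0034 178.6784]
torch_lens 0.79 [0.2761 0.1215 0.017 ] [  7.7235 210.5291]
torch_lens 0.71 [0.4933 0.3044 0.2149] [268.5767  34.12  ]
 find torch_lens 0.93 [0.337  0.173  0.0198] [ 71.8823 174.8144]
 find torch_lens 0.84 [0.5062 0.2704 0.2257] [284.4549 145.7551]
rest 0.93 [0.50967372 0.21890916 0.00092202]
torch_mid 0.67 [0.50464464 0.21951743 0.21435421]
torch_mid 0.6 [0.33402551 0.17576299 0.01795298]
torch_lens 0.71 [0.48682184 0.30170861 0.21398207]
torch_lens 0.57 [0.27276787 0.12539861 0.01799499]
```

View pics/w5.png

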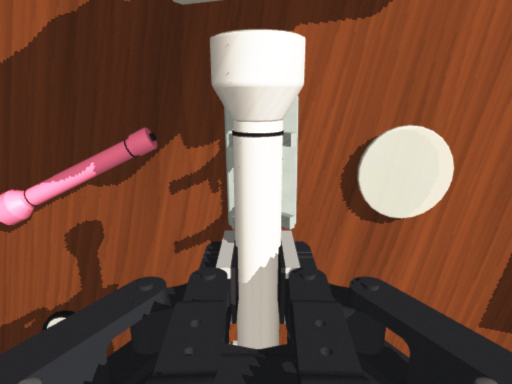

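View pics/top1.png

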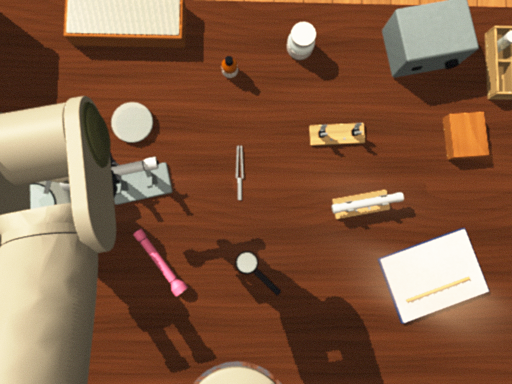

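```bash
python3 - <<'E'
from h import *
im=cv2.imread('pics/w5.png')
cv2.imwrite('pics/c5.png',cv2.resize(im[80:240,200:330],(520,640)[:2],interpolation=3)[:600])
R=np.array(env.state()['tool_rot']);t=np.array(env.state()['tcp_pos'])
for (x,y,a) in((.5105,.221,102.5),(.5127,.2200,102.5)):
  A=np.radians(a);c,s=np.cos(A),np.sin(A)
  for X,Y in((65,35),(65,-35),(-65,-35),(-65,35)):
    print((X,Y),px('wrist',[x+(c*X-s*Y)/1e3,y+(s*X+c*Y)/1e3,.01]))
E
```

```text
(65, 35) [222.28045553  94.26101478]
(65, -35) [297.9541109   94.22322202]
(-65, -35) [293.98921716 225.46908748]
(-65, 35) [225.85898693 225.52680583]
(65, 35) [224.41059334  95.88695746]
(65, -35) [299.9899164   95.84888604]
(-65, -35) [295.82676057 226.78624291]
(-65, 35) [227.77300274 226.84413427]
```

View pics/c5.png

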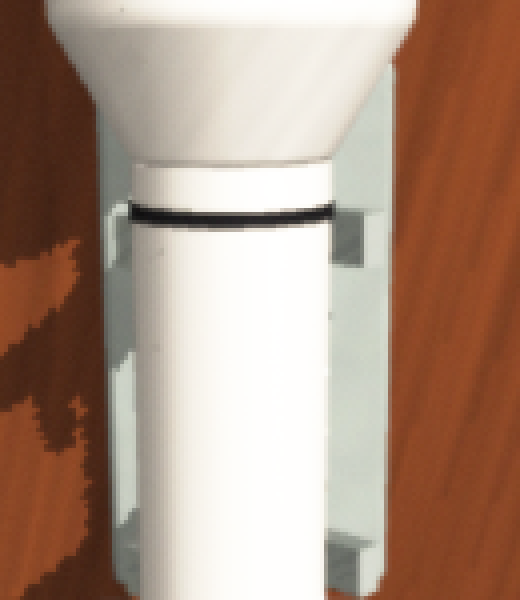

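Emit:
{"op": "jog_arm", "data": {"grip": [1,1,1,1,1,1,1,1], "offset": [[4,20,-1],[0,30,0],[0,25,0],[0,15,0],[0,10,0],[0,5,0],[0,0,0],[0,0,0]], "spin": [-0.007,0,0,0,0,0,0,0]}}

```text
clock: 9.65
tcp_pos: [0.5144, 0.2189, 0.0909]
tool_rot: [[0.975, 0.008, -0.224], [0.224, -0.003, 0.975], [0.007, -1.0, -0.005]]
ft_force: [-0.7, -0.5, -1.8]
gripper_width: 0.0157
```

```bash
python3 look.py w6.png; python3 - <<'E'
from h import *
plan([.5118,.2195,.06],np.radians(12.9),1);shot('scene','s6.png')
im=cv2.imread('pics/s6.png');cv2.imwrite('pics/s6c.png',cv2.resize(im[80:260,280:480],(800,600)[:2],interpolation=3)[:600])
E
```

```text
[0.5144 0.2189 0.0909] 0.006470081884995373 [ 0.1928  0.533   1.484  -0.0051  1.1174 -0.0307] 9.65
dist [ -2.62309194   0.5414252  -31.01473513] dyaw -0.0005803902604832878
[np.float64(-2.4), np.float64(31.0), np.float64(1.1)] 0.001
```

View pics/w6.png

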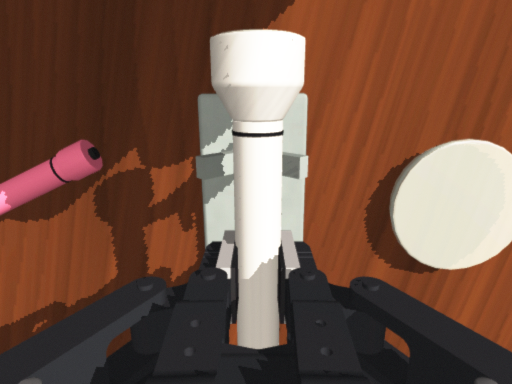

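View pics/s6c.png

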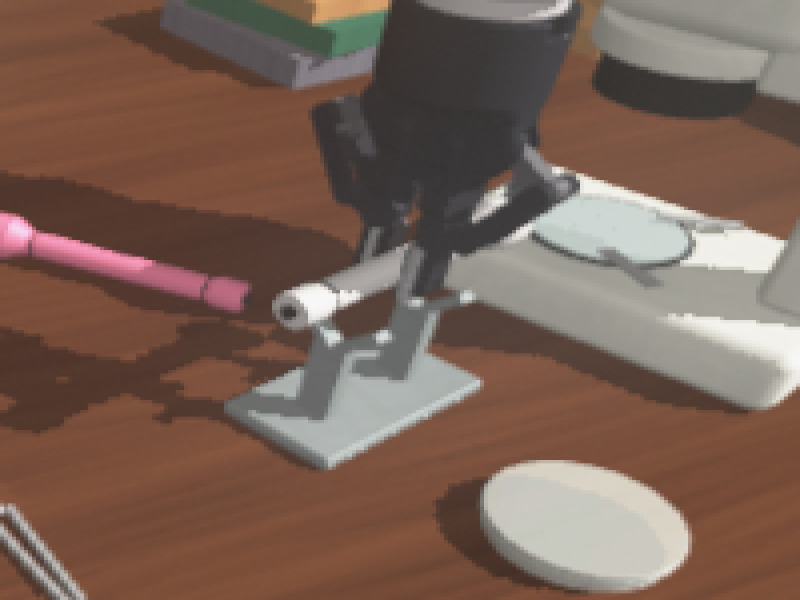

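Emit:
{"op": "jog_arm", "data": {"grip": [1,1,1,1,1,1,1], "offset": [[-2.5,6,1],[0,8,0],[0,6,0],[0,4,0],[0,2,0],[0,0,0],[0,0,0]], "spin": [0,0,0,0,0,0,0]}}

```text
clock: 10.45
tcp_pos: [0.5121, 0.2194, 0.0635]
tool_rot: [[0.975, 0.01, -0.224], [0.224, -0.003, 0.975], [0.009, -1.0, -0.005]]
ft_force: [-0.5, 0.1, -1.1]
gripper_width: 0.0156
```

```bash
python3 look.py w7.png; python3 - <<'E'
from h import *
plan([.5118,.2195,.0583],np.radians(12.9),1)
im=cv2.imread('pics/w7.png');cv2.imwrite('pics/w7c.png',cv2.resize(im[60:260,150:370],(660,600),interpolation=3))
E
```

```text
[0.5121 0.2194 0.0635] 0.0035417633380849397 [ 0.1944  0.5659  1.5201 -0.0053  1.0465 -0.0286] 10.45
dist [-0.26730175  0.08139138 -5.20516405] dyaw -0.0006640842490552856
[np.float64(-0.2), np.float64(5.2), np.float64(0.1)] 0.001
```

View pics/w7c.png

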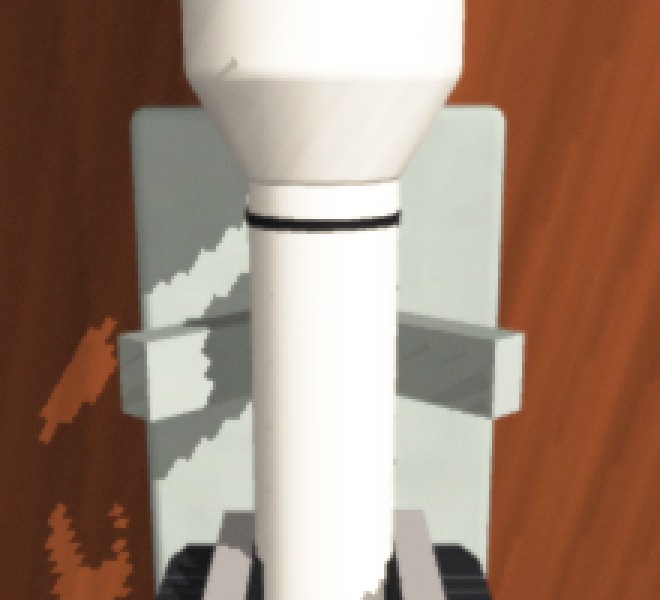

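Emit:
{"op": "jog_arm", "data": {"grip": [1,1,1,1,1], "offset": [[0,1.5,0],[0,1.5,0],[0,1,0],[0,0,0],[0,0,0]], "spin": [0,0,0,0,0]}}

```text
clock: 11.0
tcp_pos: [0.5124, 0.2194, 0.0597]
tool_rot: [[0.975, 0.011, -0.224], [0.224, -0.003, 0.975], [0.01, -1.0, -0.005]]
ft_force: [0.2, -0.8, -1.7]
gripper_width: 0.0155
```

Emit:
{"op": "jog_arm", "data": {"grip": [1,1,1], "offset": [[0,1,0],[0,0.5,0],[0,0,0]], "spin": [0,0,0]}}

```text
clock: 11.3
tcp_pos: [0.5125, 0.2195, 0.059]
tool_rot: [[0.975, 0.012, -0.224], [0.224, -0.002, 0.975], [0.011, -1.0, -0.005]]
ft_force: [-1.1, 0.6, -2.3]
gripper_width: 0.0153
```

Emit:
{"op": "jog_arm", "data": {"grip": [1,1,1,1], "offset": [[0,1,0],[0,1,0],[0,0,0],[0,0,0]], "spin": [0,0,0,0]}}

```text
clock: 11.7
tcp_pos: [0.5126, 0.2195, 0.059]
tool_rot: [[0.974, 0.014, -0.224], [0.224, -0.002, 0.975], [0.013, -1.0, -0.005]]
ft_force: [0.0, 0.0, -0.5]
gripper_width: 0.0151
```

Emit:
{"op": "jog_arm", "data": {"grip": [1,1,1], "offset": [[0,1.5,0],[0,0,0],[0,0,0]], "spin": [0,0,0]}}

```text
clock: 12.0
tcp_pos: [0.5126, 0.2195, 0.0589]
tool_rot: [[0.974, 0.015, -0.224], [0.224, -0.002, 0.975], [0.014, -1.0, -0.006]]
ft_force: [-0.6, 0.8, -0.3]
gripper_width: 0.0157
```

```bash
python3 look.py w8.png; python3 - <<'E'
from h import *
shot('scene','s8.png')
im=cv2.imread('pics/s8.png');cv2.imwrite('pics/s8c.png',cv2.resize(im[120:240,320:460],(700,600),interpolation=3))
print(env.state()['ft_force'])
E
```

```text
[0.5126 0.2195 0.0589] 0.0022830924779633777 [ 0.1947  0.5714  1.5265 -0.006   1.0299 -0.0285] 12.0
[-1.80035861 -1.10913184  3.1007135 ]
```

View pics/s8c.png

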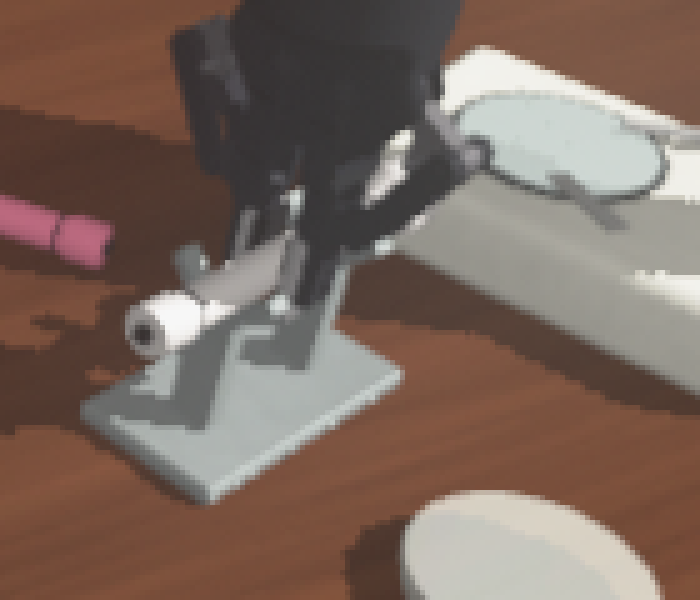

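Emit:
{"op": "jog_arm", "data": {"grip": [0.78,0.74,0.7,0.6,0.4,0.2,0,0,0], "offset": [[0,0,0],[0,0,0],[0,0,0],[0,0,0],[0,0,0],[0,0,0],[0,0,0],[0,0,0],[0,0,0]], "spin": [0,0,0,0,0,0,0,0,0], "newtons": 20}}

```text
clock: 13.0
tcp_pos: [0.5132, 0.2196, 0.0582]
tool_rot: [[0.974, 0.015, -0.224], [0.224, -0.002, 0.975], [0.014, -1.0, -0.005]]
ft_force: [0.7, -0.2, -0.1]
gripper_width: 0.0855
```

```bash
python3 look.py w9.png torch_mid torch_lens
```

```text
[0.5132 0.2196 0.0582] 0.0026297589198268152 [ 0.1946  0.5731  1.5259 -0.0058  1.0285 -0.0286] 13.0
torch_mid 0.8 [0.5131 0.2228 0.0772] [259.3301 262.1679]
 find torch_mid 0.95 [0.3986 0.2185 0.0228] [ 44.6709 177.8302]
 find torch_mid 0.77 [0.4995 0.2699 0.0871] [251.848  142.9635]
torch_lens 0.98 [0.4959 0.3056 0.0768] [264.7914  31.4566]
 find torch_lens 0.93 [0.5064 0.2669 0.0849] [269.5696 154.8365]
 find torch_lens 0.58 [0.3931 0.2194 0.0206] [ 36.3487 173.0395]
```

View pics/w9.png

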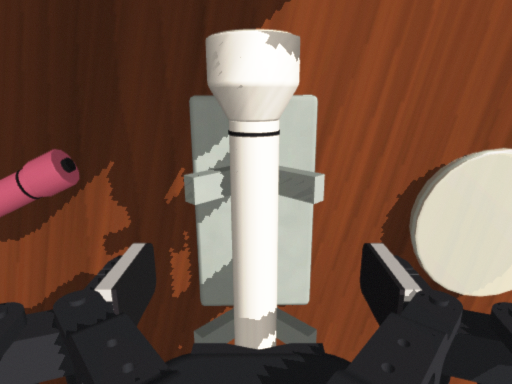

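Emit:
{"op": "jog_arm", "data": {"grip": [0,0,0,0,0,0,0,0], "offset": [[0,-8,0],[0,-20,0],[0,-30,0],[0,-35,0],[0,-35,0],[0,-20,0],[0,0,0],[0,0,0]], "spin": [0,0,0,0,0,0,0,0]}}

```text
clock: 14.05
tcp_pos: [0.5101, 0.2198, 0.2148]
tool_rot: [[0.974, 0.015, -0.224], [0.224, -0.002, 0.975], [0.014, -1.0, -0.005]]
ft_force: [-0.3, 0.2, -1.0]
gripper_width: 0.0853
```

```bash
python3 look.py w10.png torch_mid torch_lens rest; python3 - <<'E'
from h import *
shot('scene','s10.png')
for q in('torch_mid','torch_lens','tube_mid'):
  for d in env.tip_of('scene',q)[:2]: print(q,d['score'],w('scene',d['position']))
im=cv2.imread('pics/s10.png');a=cv2.resize(im[120:240,320:460],(466,400),interpolation=3)
b=cv2.resize(cv2.imread('pics/w10.png')[20:310,150:350],(276,400),interpolation=3)
cv2.imwrite('pics/f10.png',np.hstack([a,b]))
E
```

```text
[0.5101 0.2198 0.2148] 0.024072342073933904 [ 0.196   0.3967  1.321  -0.005   1.4094 -0.0294] 14.05
torch_mid 0.94 [0.3417 0.1781 0.0164] [ 81.6845 165.8057]
torch_mid 0.76 [0.5121 0.2196 0.0749] [257.4541 176.9053]
 find torch_mid 0.89 [0.5064 0.2384 0.0874] [256.1829 156.6387]
 find torch_mid 0.82 [0.335  0.1723 0.0246] [ 70.4034 171.7372]
torch_lens 0.71 [0.2744 0.1217 0.0136] [ 12.7837 203.2363]
torch_lens 0.68 [0.4963 0.3027 0.0763] [261.9819  70.8365]
 find torch_lens 0.88 [0.5111 0.2375 0.0856] [261.5822 158.6664]
 find torch_lens 0.8 [0.3346 0.1703 0.0215] [ 71.3579 172.8205]
rest 0.82 [0.5126 0.2197 0.0015] [257.1908 160.3375]
 find rest 0.88 [0.509  0.2233 0.0106] [254.4321 157.7609]
torch_mid 0.82 [0.3394294  0.17364772 0.00924531]
torch_mid 0.76 [0.50894393 0.2188689  0.07365811]
torch_lens 0.83 [0.49045873 0.30296649 0.07219097]
torch_lens 0.83 [0.27357921 0.12159573 0.01808354]
tube_mid 0.73 [ 0.46612438 -0.2809956   0.04235035]
```

View pics/f10.png

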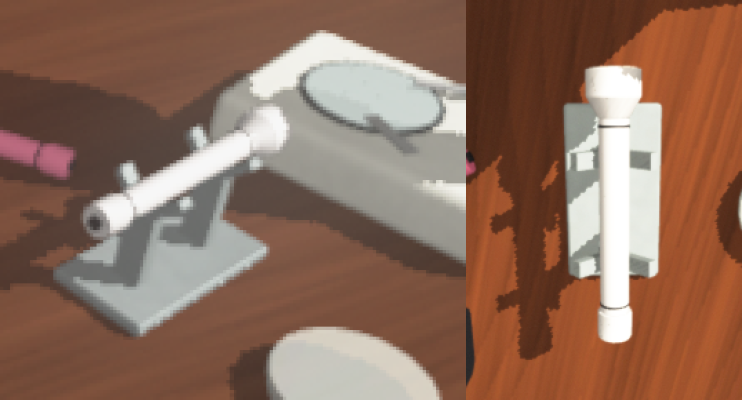

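The torch sits in both V blocks, centred, with the lens towards the microscope and the gripper clear. Handing in.

```bash
python3 -c "
from station import env
print(env.job_done(), env.state()['clock'])"
```

```text
the job is handed in; nothing more can be done
the job is handed in; nothing more can be done
```

I pulled the metal torch straight up out of its clips, carried it over and lowered it into both V blocks of the grey rest. I then let go, raised the gripper clear and handed in at about 14 s of the 38 s allowed.

- **Torch position:** the last wrist picture puts its middle at (0.512, 0.220, 0.075). The rest origin is at (0.513, 0.220), so it is centred within the 4 mm measuring error, and its height matches a seated torch.
- **Lens direction:** the lens is at about (0.496, 0.303), on the microscope side. The scene picture shows the torch lying in both notches.
- **Bystanders:** the tube is still in its clips at (0.466, -0.281). I did not touch the pink look-alike.
- **Forces:** every wrist force reading I took stayed below 4 N. I read it only between moves, so the peak as the clips let go was not recorded.
- **Small disagreements:** the scene camera puts the torch's middle 3 to 4 mm nearer the base than the wrist camera does. The gripper read 15 mm on the 18 mm barrel, but the torch did not slip.

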